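# Mark a steel bracket in the spring marking press

## Robot

A 6-joint arm with a two-finger parallel gripper is mounted at the origin on the work surface. World frame = base frame: x ahead of the robot, y to its left, z up, the work surface at z = 0. Lengths are in m, angles in rad, forces in N, time in s.
With the tool pointing down it reaches from about 0.325 to 0.875 m from the base axis. Payload 4.4 kg.
Tool frame: the origin (TCP) lies on the centre line of the jaws, within the pads' length; the fingertips stand bot.tip_extent ahead of it and the grasp point (between the pads) lies 6 mm ahead of it (bot.tip_extent is the distance from the TCP to the fingertips, in m); x points along the fingers, y is the direction in which the jaws open and shut, and the axes are right-handed (so a half turn about x gives the same grasp; the last joint's range is limited). The gripper opens to 85 mm and grips with 20 to 120 N. Pads are 22 mm wide; open, the fingers measure 114 mm over their backs; the gripper's body (76 mm by 85 mm) begins 54 mm behind the grasp point. The pads swing forward as they close: fully open they stand 13 mm farther back than shut.
Start: joints at [0.96, 0.207, 1.542, -0, 1.393, -0.15], TCP at [0.256, 0.515, 0.256] pointing down, gripper open.
Joint ranges: [-2.73, 2.73], [-0.86, 2.22], [0.23, 2.46], [-1.11, 4.25], [0.08, 2.63], [-2.82, 2.82]. Speed limits (rad/s): [2.79, 2.79, 3.14, 3.14, 3.14, 3.14].

## Interface

Orientations are given as a unit quaternion [w, x, y, z].
In Python, from plant import bot gives the robot as it stands.
- The arm moves only by the tool jog_arm, never from a script. Its argument "steps" is a list of rows, each an object with "travel": the shift along the tool's x, y, z in cm, a list of three; "turn": the turn, a rotation vector about the tool's x, y, z in rad, a list of three; "fingers": the finger opening in cm, from 0 to 8.54. A call has exactly 5 rows; each row is the pose to reach, as a shift and turn from the pose commanded when the call began, along the tool's axes at that moment; what a row does not reach only later rows make up. A row lasts 1/12 s, in which the tool goes at most 41.7 mm and 7.16 degrees, less where a joint would pass 70% of its speed; a pose out of reach is approached as far as the arm can. A call with a gripper value outside its range is refused whole. The fingers move at their own pace and stop on an object; the grip force is fixed at half the most. Time passes only in rows, so rows that repeat a pose let the fingers close, or fill a call up. It gives the time, the measured TCP pose, the force and the opening at its end, in the units of the state.
- bot.sense(): the state, without advancing time (a new reading comes with each control period).
- bot.snapshot(name): name is "scene" or "top" or "wrist"; returns a dict with "pixels" (400x640x3 uint8, red, green, blue), "camera_matrix" (3x3 intrinsics, pixels), "R" (3x3) and "t" (3): a world point X has camera coordinates R X + t. Camera axes: x right, y down, z forward; pixel columns grow to the right and rows downward; lengths in m; the calibration is good to about 2 mm. A picture is of the moment at which its call begins. There is no depth.
- bot.close_job(): hands the job in, once; it reports no verdict.
The state is a dict: "time_s": time; "q": joint angles; "qd": joint speeds; "joint_torque": joint torques, N m; "position": TCP position; "tcp_rot": TCP orientation; "ft_force": force on the tool from outside, world axes, zero at the start; "ft_torque": the same for the moment, N m; "opening": opening from 0.0 (shut) to 1.0 (fully open).
Only numpy, scipy, OpenCV 4.12 (cv2) and the standard library are available. Lean on these libraries where they do the work, as an engineer would, in place of code of your own. Each camera call takes 0.05 s, during which the arm holds its last target.

## Task

Slide the steel angle bracket along the guide of the marking press, without lifting it off the bed, until its blue end is fully home against the back stop; then press the red plunger head all the way down to its stop, hold it there for a good second and let it spring back up with the bracket still home. Finally draw the bracket back out along the guide until no part of it lies under the red head, leaving it flat between the rails without hanging over the open end of the bed. Do not press the plunger while the bracket is not home, and do not disturb the other things on the bench.

Things in the scene. Friction and masses are not known exactly. Their poses are not given: they have to be found in the camera images.
- press: Marking press fixed to the bench at a varying place and yaw. Origin: on the bench, on the guide's centre line; +x is the way the bracket slides IN, towards the green column; z up. Dark bed x -190 to +150 mm, 100 wide, top 12 above the bench. Two steel rails on it, 60 apart inside, 12 wide, x -170 to 90, tops 22 above the bench. Column x 90 to 150, 76 wide, 110 high.
- back_stop (a point): Back stop: foot of the column's brass-faced front, on the bed top (press x 90, y 0, z 12 mm). Above it a green arm, 50 mm wide, 82 to 108 mm above the bench, reaches from the column out to press x = 34 and carries the plunger at x = 60, y = 0.
- plunger_top (a point): Centre of the flat top of the red plunger head (46 mm across, 19 mm thick, on an 18 mm stem). Up, it is 153 mm above the bench; at its stop 128 mm. Moves with the head.
- plunger (a joint): How far the red head is pressed down, m: 0 = up (spring holds it there), 0.025 = at its stop. The spring takes about 5 N at the start of travel and 15 N at the stop, and lifts the head again when let go. At the stop the stem's tip is 1 mm above the bracket's base.
- bracket: Loose steel L bracket, 0.5 kg, flat base on the bed between the rails. Base 160 mm long (x), 56 wide, 6 thick; origin: centre of its underside; +x to the plain end, blue on top, which goes in first. Upright leg at the other end (x -80 to -72), 8 thick, 56 wide, top 68 mm above the bench: push its outer face or hook behind its inner face. Starts 55 to 100 mm short of home.
- bracket_end (a point): Middle of the lower edge of the bracket's blue plain end (bracket x +80 mm, z 0). Home = touching the back stop (press x = 90). Drawn out 55 to 120 mm (press x 35 to -30) it is clear of the red head, and the leg does not hang over the bed's open end.
- bracket_leg (a point): Middle of the top edge of the bracket's upright leg, mid-thickness (bracket x -76, z 56 mm).
- screwdriver: Bystander: screwdriver with a yellow handle, 180 mm long, lying on the bench beside the press. Origin under its middle.
- oil_bottle: Bystander: closed white plastic bottle with a black cap, 48 mm across, 110 mm high, on the other side of the press. Origin under its centre.
- spare_angle: Bystander: aluminium angle 90 x 40 mm, 40 mm high, beside the press. Origin under its centre.
- mallet: Bystander: wooden mallet, 260 mm long, lying on the bench.
- tin: Bystander: open steel tin, 80 mm across, 100 mm high. Origin under its centre.
- jar: Bystander: amber jar with a brass cap, 64 mm across, 85 mm high. Origin under its centre.

How it is judged:
By the outcome, as a careful person would: the job done as asked, in the order asked, and still so for the second after the job is handed in, with the robot touching nothing.
It also fails if it takes over 61 s, if anything falls off the work surface, if the arm or the gripper's body presses on something with over 40 N, if the wrist force passes 120 N, or if a joint passes its speed limit or range.

## Working session

There is one attempt and no reset: what is moved stays moved. The work goes in short steps, Python scripts to look and compute and a tool call to move; the robot and the scene stay as the last step left them, time stands still between calls to the robot, and variables do not carry over. Pictures are saved under pics/ and viewed, and the job is handed in when it is done.

Besides the shell and the picture viewer there is one more tool, called after "Request:" as name(argument=value, ...), one argument or row to a line, values as JSON. jog_arm: Moves the arm, as the interface text tells. Its arguments: {"type":"object","properties":{"steps":{"type":"array","items":{"type":"object","properties":{"travel":{"type":"array","items":{"type":"number"}},"turn":{"type":"array","items":{"type":"number"}},"fingers":{"type":"number"}}}}},"required":["steps"]}

```bash
mkdir -p pics && ls && python3 - <<'E'
from plant import bot
import cv2,json
s=bot.sense();print({k:(v if not hasattr(v,'tolist') else v.tolist()) for k,v in s.items()},bot.tip_extent)
for n in ["scene","top","wrist"]:
    p=bot.snapshot(n);cv2.imwrite(f"pics/{n}0.png",p["pixels"][:,:,::-1])
    print(n,p["camera_matrix"],p["R"],p["t"])
E
```

```text
pics
{'time_s': 0.0, 'q': [0.9594975496068224, 0.2074437550297668, 1.5429594772036763, 8.944685191117502e-06, 1.3934960335537663, -0.15048980272075183], 'qd': [0.00044888099547563365, 0.000832563155338866, -0.00016208186658395456, -0.00045971305045492555, -0.0015737801679579961, -0.0008335476447028648], 'joint_torque': [0.0006562540693266783, -38.30243110656738, -29.160202145576477, -5.086690066491428e-05, 0.010399626335129142, 4.152953181346675e-06], 'position': [0.2552829213602028, 0.5144421940385113, 0.2551095865382431], 'tcp_rot': [0.6881142072056864, 0.1607274547490518, 0.6887263188243786, -0.16223927049331105], 'ft_force': [-0.12862633455553976, -0.5782322912522022, 0.007522641101356002], 'ft_torque': [-0.008472203447544348, -0.04379166549260505, 0.03977796560319398], 'opening': 1.0019524609750177} 0.025
scene [[388.17151923   0.         319.50408497]
 [  0.         388.17151923 201.01011303]
 [  0.           0.           1.        ]] [[ 0.62108867  0.7836315   0.01305901]
 [ 0.47681683 -0.36458538 -0.79982699]
 [-0.6220085   0.50299024 -0.60008853]] [-0.36233617 -0.1681267   1.50022727]
top [[421.18625238   0.         322.35585991]
 [  0.         421.18625238 194.46469425]
 [  0.           0.           1.        ]] [[ 2.25383229e-02 -9.99742322e-01  2.70453558e-03]
 [-9.94988937e-01 -2.26945852e-02 -9.73754080e-02]
 [ 9.74116948e-02 -4.96304591e-04 -9.95244048e-01]] [0.00683538 0.56698281 1.57469516]
wrist [[319.91980608   0.         312.15095154]
 [  0.         319.91980608 199.44266331]
 [  0.           0.           1.        ]] [[ 0.44561867  0.89522051 -0.00205793]
 [ 0.86433265 -0.42964252  0.26141225]
 [ 0.23313743 -0.11826892 -0.96522505]] [-0.57330108 -0.03343654  0.37925914]
```

View pics/scene0.png

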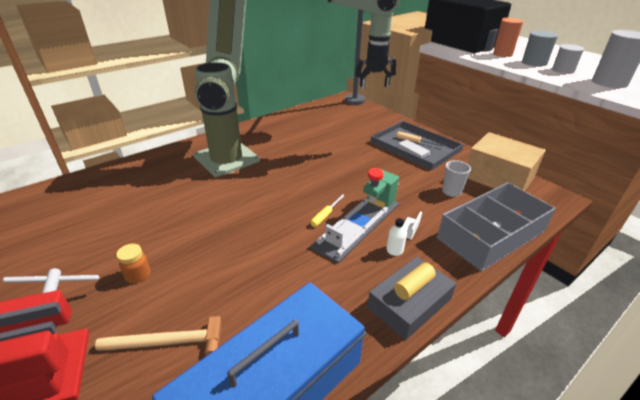

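View pics/top0.png

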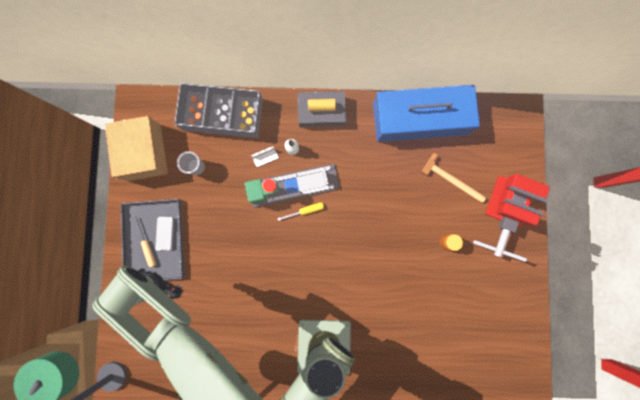

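View pics/wrist0.png

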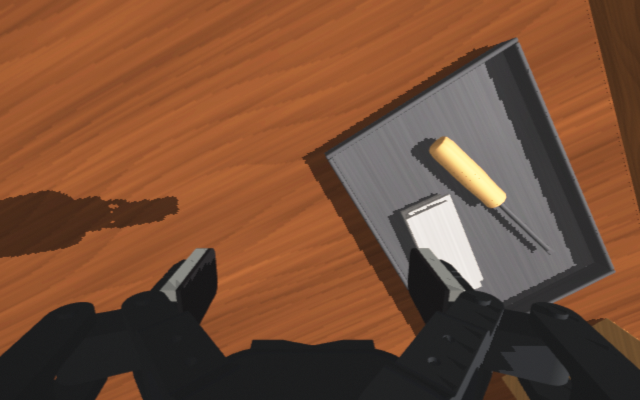

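The top view shows the press at about (245–338, 165–205): column at the left (254,190), red head at (269,186), bracket at about (285–330, 180). The bottle is at (292,147), the spare angle at (265,156) and the screwdriver at (303,212). I'll enlarge it to measure.

```bash
python3 - <<'E'
import cv2
im=cv2.imread("pics/top0.png")[130:230,230:350];cv2.imwrite("pics/topc.png",cv2.resize(im,None,fx=6.6,fy=6,interpolation=cv2.INTER_CUBIC)[:, :792])
im=cv2.imread("pics/scene0.png")[160:265,300:430];cv2.imwrite("pics/scenec.png",cv2.resize(im,None,fx=5.5,fy=5.5,interpolation=cv2.INTER_CUBIC))
E
```

```text
(no output)
```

View pics/topc.png

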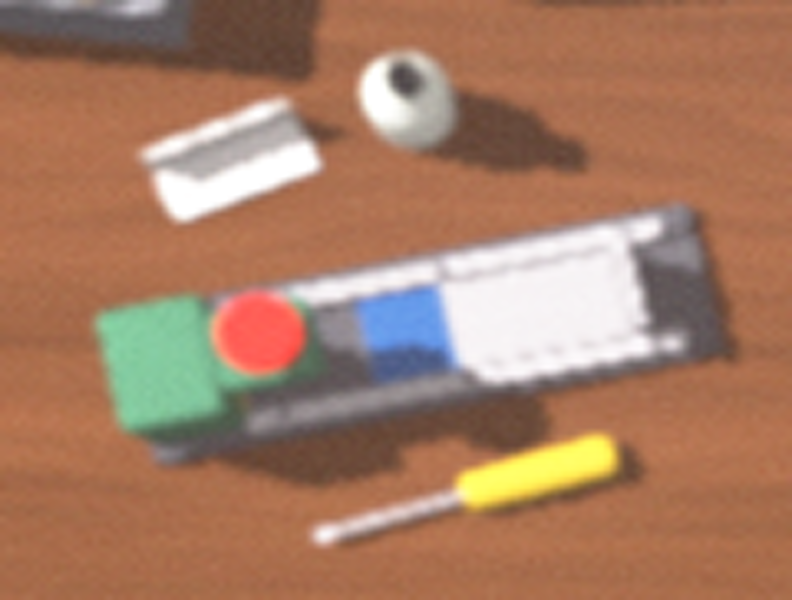

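View pics/scenec.png

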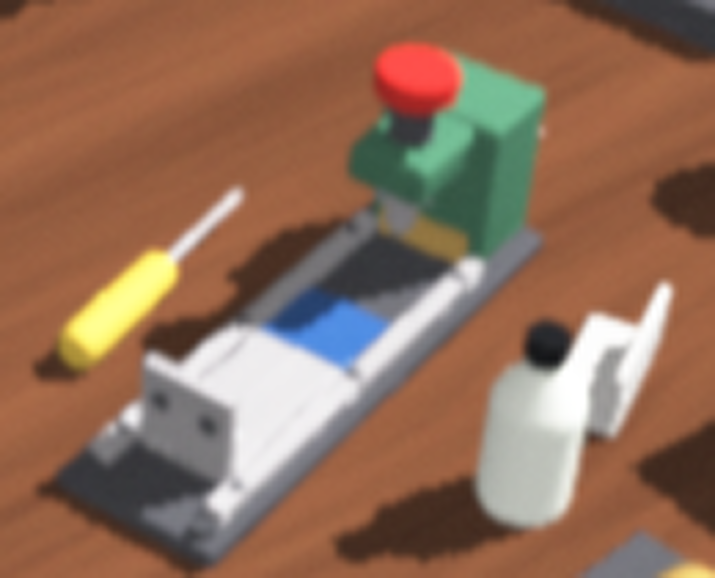

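```bash
cat > h.py <<'E'
import numpy as np,cv2
def proj(p,X):
    c=np.atleast_2d(X)@np.array(p["R"]).T+np.array(p["t"]); u=c@np.array(p["camera_matrix"]).T
    return u[:,:2]/u[:,2:]
def ray(p,uv,z):
    R=np.array(p["R"]);K=np.array(p["camera_matrix"]);C=-R.T@np.array(p["t"])
    d=R.T@np.linalg.solve(K,[uv[0],uv[1],1]);return C+d*(z-C[2])/d[2]
def w(pose,P):
    x,y,a=pose;P=np.atleast_2d(P).astype(float);c,s=np.cos(a),np.sin(a)
    return np.c_[x+c*P[:,0]-s*P[:,1],y+s*P[:,0]+c*P[:,1],P[:,2]]
def inv(pose,X):
    x,y,a=pose;c,s=np.cos(a),np.sin(a);X=np.atleast_2d(X);d=X[:,:2]-[x,y]
    return np.c_[c*d[:,0]+s*d[:,1],-s*d[:,0]+c*d[:,1],X[:,2]]*1000
E
python3 - <<'E'
from plant import bot
from h import *
from scipy.optimize import least_squares
T=bot.snapshot("top");S=bot.snapshot("scene")
tp=[((690,207),(-190,-50,12)),((728,355),(-190,50,10)),((97,313),(150,-38,110)),((190,297),(90,-38,110)),((125,430),(150,38,110)),((222,408),(90,38,110)),((260,333),(60,0,153))]
sp=[((58,480),(-190,50,10)),((210,555),(-190,-50,10)),((545,95),(150,-38,110)),((490,130),(90,-38,110)),((418,68),(60,0,153))]
tu=np.array([(230+a/6.6,130+b/6) for (a,b),_ in tp]);su=np.array([(300+a/5.5,160+b/5.5) for (a,b),_ in sp])
tP=np.array([p for _,p in tp])/1000;sP=np.array([p for _,p in sp])/1000
def f(v): return np.r_[(proj(T,w(v,tP))-tu).ravel(),(proj(S,w(v,sP))-su).ravel()]
r=least_squares(f,[.55,.15,1.6]);print(r.x,np.round(r.fun.reshape(-1,2),1).tolist())
g=lambda c:(230+c[0]/6.6,130+c[1]/6)
for c,z in [((362,302),.018),((378,380),.018),((600,240),.068),((650,322),.068),((640,330),.068)]:
    print(c,inv(r.x,ray(T,g(c),z)).round(1))
gs=lambda c:(300+c[0]/5.5,160+c[1]/5.5)
for c,z in [((145,355),.068),((235,408),.068),((325,290),.018),((388,325),.018),((240,190),.005),((75,345),.012)]:
    X=ray(S,gs(c),z);print('S',c,inv(r.x,X).round(1),X)
for c,z in [((325,535),.005),((610,455),.012),((410,95),.1),((165,195),.0)]:
    X=ray(T,g(c),z);print('T',c,inv(r.x,X).round(1),X)
s=bot.sense();print(s['time_s'])
E
```

```text
[0.59824323 0.14906056 1.81439602] [[-0.4, -1.8], [-0.4, -1.3], [-0.6, -0.6], [1.5, -1.5], [-0.6, 0.4], [1.0, 0.4], [-0.2, -0.6], [-1.4, -2.1], [-0.3, 0.1], [0.1, -2.2], [0.6, -0.2], [-0.9, -1.0]]
(362, 302) [[ 10.4 -23.8  18. ]]
(378, 380) [[11.9 27.3 18. ]]
(600, 240) [[-131.8  -25.    68. ]]
(650, 322) [[-148.    31.3   68. ]]
(640, 330) [[-141.4   34.9   68. ]]
S (145, 355) [[-142.9   25.9   68. ]] [0.60759748 0.00411458 0.068     ]
S (235, 408) [[-147.5  -33.    68. ]] [0.66584107 0.01385046 0.068     ]
S (325, 290) [[13.8 14.5 18. ]] [0.58082098 0.15895959 0.018     ]
S (388, 325) [[  9.4 -29.9  18. ]] [0.62493965 0.16542646 0.018     ]
S (240, 190) [[ 78.2 117.    5. ]] [0.46580432 0.19675903 0.005     ]
S (75, 345) [[-106.6   99.6   12. ]] [0.52724091 0.02161738 0.012     ]
T (325, 535) [[ 63.7 116.3   5. ]] [0.46995999 0.18284438 0.005     ]
T (610, 455) [[-109.   103.1   12. ]] [0.52446366 0.0184311  0.012     ]
T (410, 95) [[ -47.2 -130.7  100. ]] [0.73648025 0.13477915 0.1       ]
T (165, 195) [[ 110.1 -120.4    0. ]] [0.68855269 0.28495564 0.        ]
0.25
```

```bash
cat >> h.py <<'E'
from scipy.spatial.transform import Rotation as Ro
PRESS=[0.59824,0.14906,1.8144]
def cur(s):
    q=s['tcp_rot'];return np.array(s['position']),Ro.from_quat([q[1],q[2],q[3],q[0]])
def rdes(yaw):
    x=np.array([0,0,-1.]);y=np.array([np.cos(yaw),np.sin(yaw),0]);return Ro.from_matrix(np.c_[x,y,np.cross(x,y)])
def go(s,pos,yaw):
    p,R=cur(s); tr=R.inv().apply(np.array(pos)-p)*100; rv=(R.inv()*rdes(yaw)).as_rotvec()
    return tr.round(2),rv.round(3)
def st(s):
    p,R=cur(s);m=R.as_matrix();print('t',round(s['time_s'],2),'press-frame tcp',inv(PRESS,p).round(1),'x',m[:,0].round(3),'yaw y',round(np.arctan2(m[1,1],m[0,1]),4),'F',np.round(s['ft_force'],1),'op',round(s['opening'],3),'q',np.round(s['q'],2))
E
python3 - <<'E'
from plant import bot
from h import *
s=bot.sense();st(s)
for yw in (PRESS[2],PRESS[2]-np.pi): print(go(s,w(PRESS,[-.120,0,.25])[0],yw))
E
```

```text
t 0.25 press-frame tcp [[437.6 244.4 255.7]] x [-0.001 -0.001 -1.   ] yaw y 1.11 F [ 0.7  0.1 -0.4] op 1.001 q [ 0.96  0.21  1.54  0.    1.39 -0.15]
(array([  0.59, -26.66,  54.73]), array([-0.704, -0.001,  0.001]))
(array([  0.59, -26.66,  54.73]), array([2.437e+00, 1.000e-03, 1.000e-03]))
```

Request:
jog_arm(
  steps=[
    {"travel": [0.1,-1.8,3.6],"turn": [-0.1,0,0],"fingers": 8.5},
    {"travel": [0.2,-3.6,7.2],"turn": [-0.2,0,0],"fingers": 8.5},
    {"travel": [0.3,-5.3,10.9],"turn": [-0.3,0,0],"fingers": 8.5},
    {"travel": [0.4,-7.1,14.6],"turn": [-0.4,0,0],"fingers": 8.5},
    {"travel": [0.5,-8.9,18.2],"turn": [-0.5,0,0],"fingers": 8.5},
  ],
)

```text
time_s: 0.67
position: [0.3799, 0.3529, 0.2513]
tcp_rot: [0.707, -0.016, 0.707, 0.016]
ft_force: [1.5, 0.9, 0.1]
opening: 0.995
```

```bash
python3 - <<'E'
from plant import bot
from h import *
s=bot.sense();st(s)
print(go(s,w(PRESS,[-.120,0,.25])[0],PRESS[2]))
E
```

```text
t 0.67 press-frame tcp [[250.5 162.7 251.3]] x [ 0.  0. -1.] yaw y 1.6157 F [1.5 0.9 0.1] op 0.995 q [ 0.58  0.09  1.68 -0.    1.37 -1.03]
(array([  0.13, -33.1 ,  23.27]), array([-0.199,  0.   , -0.   ]))
```

Request:
jog_arm(
  steps=[
    {"travel": [0.1,-3.3,2.3],"turn": [-0.1,0,0],"fingers": 4},
    {"travel": [0.1,-6.6,4.6],"turn": [-0.2,0,0],"fingers": 4},
    {"travel": [0.1,-9.9,6.9],"turn": [-0.2,0,0],"fingers": 4},
    {"travel": [0.1,-13.2,9.2],"turn": [-0.2,0,0],"fingers": 4},
    {"travel": [0.1,-16.5,11.5],"turn": [-0.2,0,0],"fingers": 4},
  ],
)

```text
time_s: 1.08
position: [0.5013, 0.1922, 0.2503]
tcp_rot: [0.702, -0.084, 0.702, 0.084]
ft_force: [-0.4, 0.1, 0.0]
opening: 0.469
```

```bash
python3 - <<'E'
from plant import bot
from h import *
s=bot.sense();st(s)
print(go(s,w(PRESS,[-.120,0,.25])[0],PRESS[2]))
E
```

```text
t 1.08 press-frame tcp [[ 65.3  83.7 250.3]] x [ 0.  0. -1.] yaw y 1.8099 F [-0.4  0.1  0. ] op 0.469 q [ 0.2   0.13  1.64  0.    1.37 -1.61]
(array([  0.03, -18.49,   8.45]), array([-0.005,  0.   , -0.   ]))
```

Request:
jog_arm(
  steps=[
    {"travel": [0,-3.7,1.7],"turn": [0,0,0],"fingers": 4},
    {"travel": [0,-7.4,3.4],"turn": [0,0,0],"fingers": 4},
    {"travel": [0,-11.1,5.1],"turn": [0,0,0],"fingers": 4},
    {"travel": [0,-14.8,6.8],"turn": [0,0,0],"fingers": 4},
    {"travel": [0,-18.5,8.4],"turn": [0,0,0],"fingers": 4},
  ],
)

```text
time_s: 1.5
position: [0.6269, 0.0323, 0.2501]
tcp_rot: [0.702, -0.084, 0.702, 0.084]
ft_force: [0.2, 0.9, -1.1]
opening: 0.469
```

```bash
python3 - <<'E'
from plant import bot
from h import *
import cv2
s=bot.sense();st(s)
for n in ["wrist","top"]:
    p=bot.snapshot(n);cv2.imwrite(f"pics/{n}1.png",p["pixels"][:,:,::-1])
    np.savez(f"{n}1.npz",**{k:np.array(p[k]) for k in p})
st(bot.sense())
E
```

```text
t 1.5 press-frame tcp [[-120.2    0.3  250.1]] x [-0.  0. -1.] yaw y 1.8097 F [ 0.2  0.9 -1.1] op 0.469 q [-0.09  0.32  1.41  0.    1.41 -1.9 ]
t 1.6 press-frame tcp [[-124.3   -0.7  249.7]] x [ 0.002 -0.002 -1.   ] yaw y 1.8035 F [-0.6  0.7 -0.1] op 0.47 q [-0.09  0.32  1.41 -0.    1.41 -1.89]
```

View pics/wrist1.png

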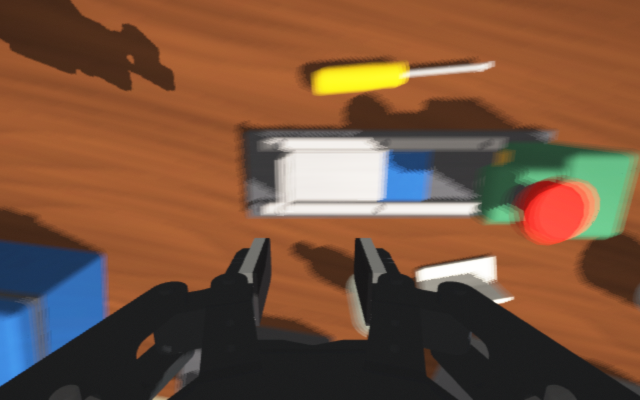

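The picture is motion-blurred because the arm was still settling. The press spans about (245–640, 125–240). I'll retake it now that the arm is still.

```bash
python3 - <<'E'
from plant import bot
from h import *
import cv2
for i in range(2): p=bot.snapshot("wrist")
np.savez("wrist2.npz",**{k:np.array(p[k]) for k in p})
cv2.imwrite("pics/wrist2.png",cv2.resize(p["pixels"][100:260,230:640,::-1],None,fx=1.95*1,fy=1.95,interpolation=cv2.INTER_CUBIC))
cv2.imwrite("pics/wrist2b.png",cv2.resize(p["pixels"][115:235,235:455,::-1],None,fx=3.6,fy=3.6,interpolation=cv2.INTER_CUBIC))
st(bot.sense())
E
```

```text
t 1.7 press-frame tcp [[-119.3    0.9  249.6]] x [-0.001  0.001 -1.   ] yaw y 1.8076 F [ 0.8  0.  -0.5] op 0.466 q [-0.09  0.32  1.41  0.    1.41 -1.89]
```

View pics/wrist2.png

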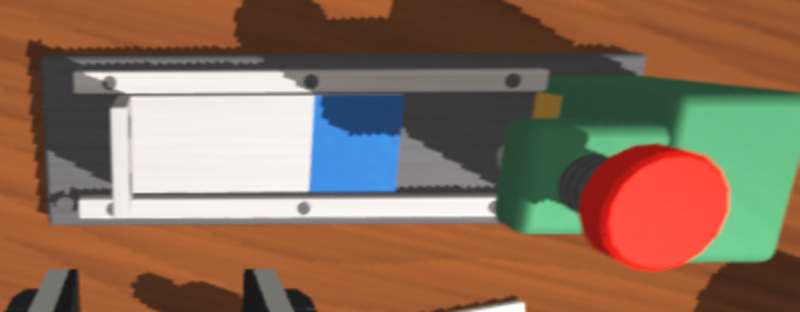

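View pics/wrist2b.png

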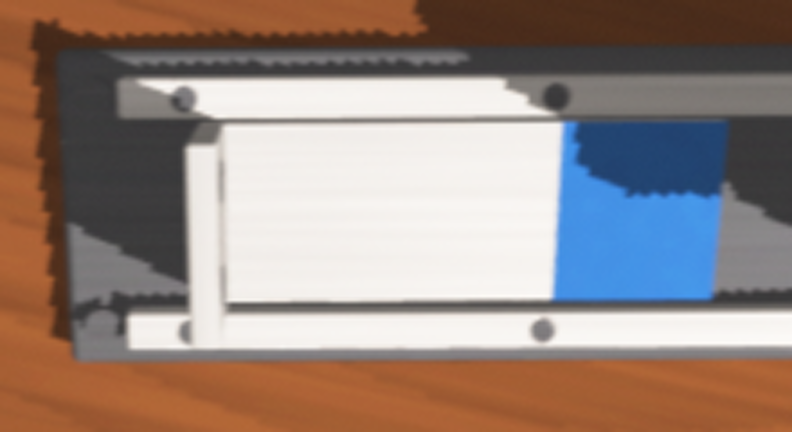

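The picture is sharp now. In the enlarged crop the bed's open-end corners are at (60,50) and (74,347). The rail ends are at (118,80) and (128,313), the leg top runs x 187–222, and the blue end is at (726,122)–(712,299). I'll refit.

```bash
python3 - <<'E'
from plant import bot
from h import *
from scipy.optimize import least_squares
W=dict(np.load("wrist2.npz"));T=dict(np.load("top1.npz"))
a=lambda c:(235+c[0]/3.6,115+c[1]/3.6)
b=lambda c:(230+c[0]/1.95,100+c[1]/1.95)
wp=[(a((60,50)),(-190,50,12)),(a((74,347)),(-190,-50,12)),(a((118,80)),(-170,42,22)),(a((119,118)),(-170,30,22)),(a((128,313)),(-170,-30,22)),(a((129,348)),(-170,-42,22)),(b((643,55)),(150,50,12)),(b((655,205)),(60,0,153))]
tp=[((690,207),(-190,-50,12)),((728,355),(-190,50,10)),((97,313),(150,-38,110)),((125,430),(150,38,110)),((260,333),(60,0,153))]
tu=np.array([(230+a_/6.6,130+b_/6) for (a_,b_),_ in tp]);tP=np.array([p for _,p in tp])/1000
wu=np.array([u for u,_ in wp]);wP=np.array([p for _,p in wp])/1000
def f(v): return np.r_[(proj(W,w(v,wP))-wu).ravel(),.5*(proj(T,w(v,tP))-tu).ravel()]
r=least_squares(f,PRESS,loss='soft_l1');print(r.x,np.round(r.fun.reshape(-1,2),1).tolist())
r2=least_squares(lambda v:f(v)[:16],PRESS,loss='soft_l1');print(r2.x,np.round(r2.fun.reshape(-1,2),1).tolist())
for v in (r.x,r2.x):
  for c,z in [((726,122),.018),((712,299),.018),((564,121),.018),((187,146),.068),((221,146),.068),((190,348),.068),((224,348),.068)]:
    print(c,inv(v,ray(W,a(c),z)).round(1))
  print(inv(v,ray(W,b((655,205)),.153)).round(1),inv(v,ray(T,(230+260/6.6,130+333/6),.153)).round(1))
E
```

```text
[0.59788636 0.14999275 1.80896992] [[-1.7, -0.5], [-0.8, 4.5], [-0.3, -0.8], [-0.2, 0.0], [-0.5, -0.3], [-0.3, 0.2], [3.2, -1.3], [6.4, 3.9], [-0.2, -0.7], [-0.3, -0.5], [-0.4, -0.4], [-0.5, 0.1], [-0.3, -0.3]]
[0.59803573 0.15008057 1.80829051] [[-1.6, -0.5], [-0.8, 4.6], [-0.3, -0.7], [-0.1, 0.1], [-0.5, -0.2], [-0.3, 0.2], [3.2, -1.0], [6.5, 4.2]]
(726, 122) [[12.8 27.6 18. ]]
(712, 299) [[ 13.8 -27.7  18. ]]
(564, 121) [[-36.1  28.1  18. ]]
(187, 146) [[-146.1   27.5   68. ]]
(221, 146) [[-137.3   27.5   68. ]]
(190, 348) [[-146.7  -27.5   68. ]]
(224, 348) [[-137.4  -27.5   68. ]]
[[ 54.9   2.9 153. ]] [[ 58.6   2.3 153. ]]
(726, 122) [[12.8 27.7 18. ]]
(712, 299) [[ 13.8 -27.6  18. ]]
(564, 121) [[-36.2  28.2  18. ]]
(187, 146) [[-146.2   27.6   68. ]]
(221, 146) [[-137.3   27.5   68. ]]
(190, 348) [[-146.7  -27.4   68. ]]
(224, 348) [[-137.5  -27.5   68. ]]
[[ 54.8   3.1 153. ]] [[ 58.6   2.5 153. ]]
```

```bash
sed -i 's/^PRESS=.*/PRESS=[0.5979,0.1500,1.8087]/' h.py && python3 - <<'E'
from plant import bot
from h import *
s=bot.sense();st(s)
print(go(s,w(PRESS,[-.142,0,.115])[0],PRESS[2]))
E
```

```text
t 1.7 press-frame tcp [[-1.203e+02  1.000e-01  2.496e+02]] x [-0.001  0.001 -1.   ] yaw y 1.8076 F [ 0.8  0.  -0.5] op 0.466 q [-0.09  0.32  1.41  0.    1.41 -1.89]
(array([13.45, -2.18,  0.03]), array([-0.001, -0.001, -0.001]))
```

Request:
jog_arm(
  steps=[
    {"travel": [3.5,-1.1,0],"turn": [0,0,0],"fingers": 3},
    {"travel": [7,-2.2,0],"turn": [0,0,0],"fingers": 3},
    {"travel": [10.5,-2.2,0],"turn": [0,0,0],"fingers": 3},
    {"travel": [13.4,-2.2,0],"turn": [0,0,0],"fingers": 3},
    {"travel": [13.4,-2.2,0],"turn": [0,0,0],"fingers": 3},
  ],
)

```text
time_s: 2.12
position: [0.6245, 0.0149, 0.1086]
tcp_rot: [0.697, -0.083, 0.707, 0.086]
ft_force: [-1.4, 0.8, -1.1]
opening: 0.351
```

```bash
python3 - <<'E'
from plant import bot
from h import *
import cv2
for i in range(3): p=bot.snapshot("wrist")
np.savez("wrist3.npz",**{k:np.array(p[k]) for k in p})
cv2.imwrite("pics/wrist3.png",p["pixels"][:,:,::-1])
s=bot.sense();st(s)
print(go(s,w(PRESS,[-.142,0,.058])[0],PRESS[2]))
# projected expected leg top
print(proj(p,w(PRESS,np.array([[-146.5,28,68],[-138.5,28,68],[-146.5,-28,68],[-138.5,-28,68],[-170,30,22],[13.3,28,18]])/1000)).round(0).tolist())
E
```

```text
t 2.27 press-frame tcp [[-140.3   -0.7  117.8]] x [ 0.002 -0.    -1.   ] yaw y 1.8115 F [0.9 0.4 1.3] op 0.354 q [-0.11  0.46  1.51  0.    1.17 -1.93]
(array([ 5.98, -0.17, -0.08]), array([0.003, 0.002, 0.   ]))
[[300.0, 190.0], [315.0, 190.0], [300.0, 284.0], [314.0, 284.0], [267.0, 171.0], [535.0, 173.0]]
```

View pics/wrist3.png

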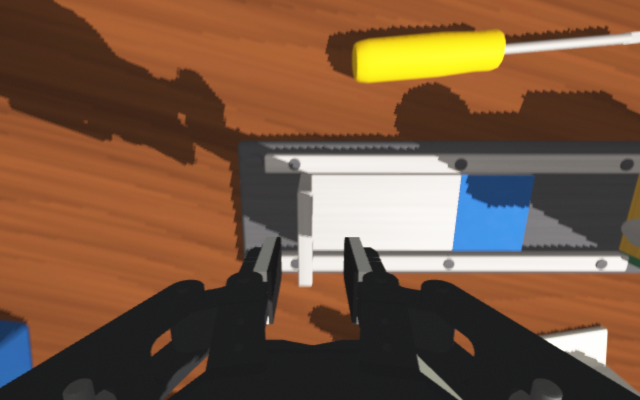

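The leg top is at (298–312, 190–286), within 2–3 px of the prediction. The fingertips at (280,238) and (345,238) straddle it. I'll shift about 3 mm back and go down.

Request:
jog_arm(
  steps=[
    {"travel": [1,-0.3,0],"turn": [0,0,0],"fingers": 3},
    {"travel": [2.4,-0.3,0],"turn": [0,0,0],"fingers": 3},
    {"travel": [3.8,-0.3,0],"turn": [0,0,0],"fingers": 3},
    {"travel": [5.2,-0.3,0],"turn": [0,0,0],"fingers": 3},
    {"travel": [6,-0.3,0],"turn": [0,0,0],"fingers": 3},
  ],
)

```text
time_s: 2.68
position: [0.6302, 0.0101, 0.0534]
tcp_rot: [0.701, -0.084, 0.703, 0.085]
ft_force: [-0.4, -0.7, 0.6]
opening: 0.352
```

```bash
python3 - <<'E'
from plant import bot
from h import *
import cv2
for i in range(3): p=bot.snapshot("wrist")
cv2.imwrite("pics/wrist4.png",p["pixels"][:,:,::-1])
p=bot.snapshot("scene");cv2.imwrite("pics/scene4.png",cv2.resize(p["pixels"][130:270,280:450,::-1],None,fx=4,fy=4,interpolation=cv2.INTER_CUBIC))
s=bot.sense();st(s)
E
```

```text
t 2.88 press-frame tcp [[-144.1    0.3   55.6]] x [-0.001  0.    -1.   ] yaw y 1.81 F [-0.5  0.3  0.2] op 0.349 q [-0.12  0.54  1.54 -0.    1.06 -1.93]
```

View pics/wrist4.png

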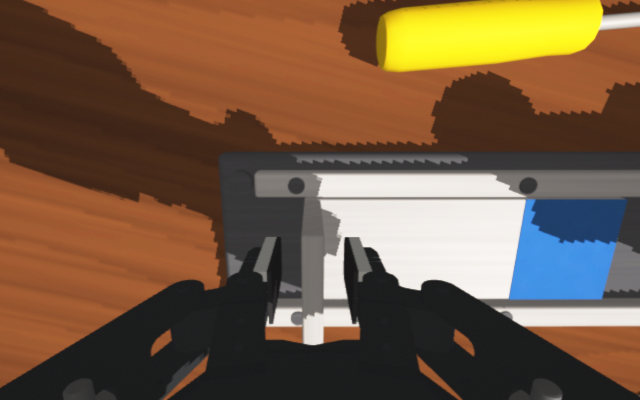

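View pics/scene4.png

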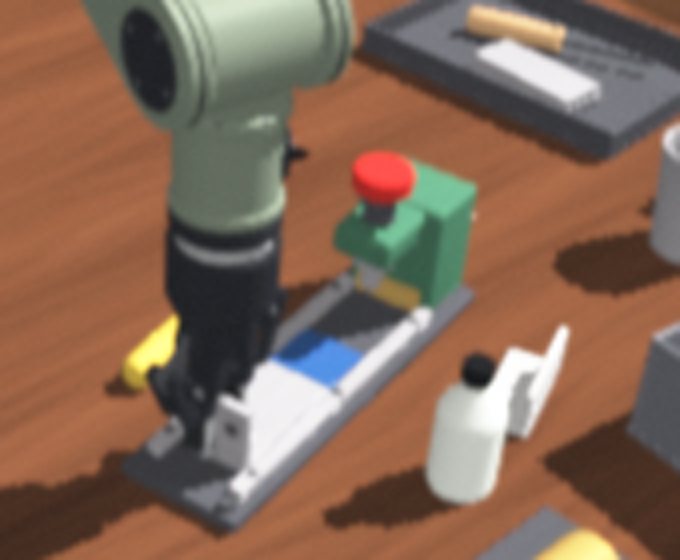

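The fingers straddle the leg: leg at x≈302–322, fingers at 275 and 350 with clear gaps. Next I push in along +tool y.

Request:
jog_arm(
  steps=[
    {"travel": [0,0.8,0],"turn": [0,0,0],"fingers": 3},
    {"travel": [0,1.6,0],"turn": [0,0,0],"fingers": 3},
    {"travel": [0,2.5,0],"turn": [0,0,0],"fingers": 3},
    {"travel": [0,3.4,0],"turn": [0,0,0],"fingers": 3},
    {"travel": [0,4.2,0],"turn": [0,0,0],"fingers": 3},
  ],
)

```text
time_s: 3.3
position: [0.6225, 0.0512, 0.0573]
tcp_rot: [0.703, -0.085, 0.701, 0.084]
ft_force: [0.1, -4.8, 0.9]
opening: 0.355
```

Request:
jog_arm(
  steps=[
    {"travel": [0,0.7,0],"turn": [0,0,0],"fingers": 3},
    {"travel": [0,1.4,0],"turn": [0,0,0],"fingers": 3},
    {"travel": [0,2.1,0],"turn": [0,0,0],"fingers": 3},
    {"travel": [0,2.7,0],"turn": [0,0,0],"fingers": 3},
    {"travel": [0,3.2,0],"turn": [0,0,0],"fingers": 3},
  ],
)

```text
time_s: 3.72
position: [0.6151, 0.0821, 0.0573]
tcp_rot: [0.703, -0.085, 0.701, 0.084]
ft_force: [1.8, -5.2, 3.4]
opening: 0.35
```

```bash
python3 - <<'E'
from plant import bot
from h import *
import cv2
for i in range(3): p=bot.snapshot("wrist")
cv2.imwrite("pics/wrist5.png",p["pixels"][:,:,::-1])
s=bot.sense();st(s);print(go(s,w(PRESS,[-.055,0,.058])[0],PRESS[2]))
print(proj(p,w(PRESS,np.array([[-70,28,68],[-62,28,68],[90,28,18],[90,28,12]])/1000)).round(0).tolist())
E
```

```text
t 3.87 press-frame tcp [[-69.1  -0.3  56.8]] x [ 0.001  0.001 -1.   ] yaw y 1.8107 F [ 0.7 -1.4  0.8] op 0.351 q [-0.01  0.52  1.57  0.    1.05 -1.82]
(array([-0.12,  1.41, -0.03]), array([ 0.002,  0.001, -0.001]))
[[311.0, 224.0], [333.0, 224.0], [627.0, 191.0], [616.0, 188.0]]
```

View pics/wrist5.png

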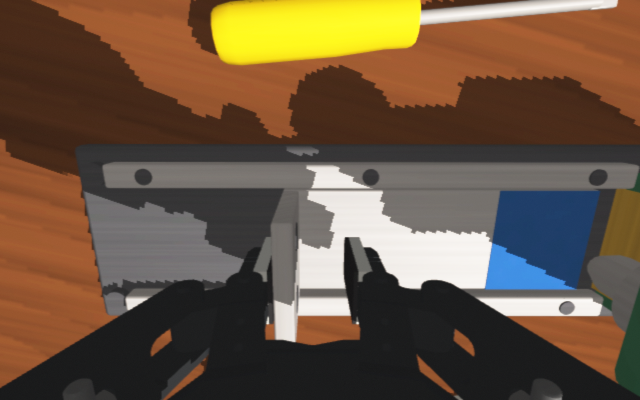

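The leg rests against the rear finger. The blue end is at x≈600, and the brass face is at x≈612 in the picture, so roughly 10–14 mm is left. I'll creep in.

Request:
jog_arm(
  steps=[
    {"travel": [0,0.3,0],"turn": [0,0,0],"fingers": 3},
    {"travel": [0,0.6,0],"turn": [0,0,0],"fingers": 3},
    {"travel": [0,0.8,0],"turn": [0,0,0],"fingers": 3},
    {"travel": [0,0.9,0],"turn": [0,0,0],"fingers": 3},
    {"travel": [0,1.0,0],"turn": [0,0,0],"fingers": 3},
  ],
)

```text
time_s: 4.28
position: [0.6124, 0.0909, 0.0566]
tcp_rot: [0.702, -0.085, 0.702, 0.084]
ft_force: [2.2, -5.7, 1.9]
opening: 0.351
```

Request:
jog_arm(
  steps=[
    {"travel": [0,0.1,0],"turn": [0,0,0],"fingers": 3},
    {"travel": [0,0.1,0],"turn": [0,0,0],"fingers": 3},
    {"travel": [0,0.2,0],"turn": [0,0,0],"fingers": 3},
    {"travel": [0,0.3,0],"turn": [0,0,0],"fingers": 3},
    {"travel": [0,0.3,0],"turn": [0,0,0],"fingers": 3},
  ],
)

```text
time_s: 4.7
position: [0.6116, 0.0938, 0.0566]
tcp_rot: [0.702, -0.085, 0.702, 0.084]
ft_force: [0.8, -4.3, 2.9]
opening: 0.35
```

Request:
jog_arm(
  steps=[
    {"travel": [0,0.1,0],"turn": [0,0,0],"fingers": 3},
    {"travel": [0,0.1,0],"turn": [0,0,0],"fingers": 3},
    {"travel": [0,0.2,0],"turn": [0,0,0],"fingers": 3},
    {"travel": [0,0.2,0],"turn": [0,0,0],"fingers": 3},
    {"travel": [0,0.2,0],"turn": [0,0,0],"fingers": 3},
  ],
)

```text
time_s: 5.12
position: [0.6112, 0.0957, 0.0566]
tcp_rot: [0.702, -0.085, 0.702, 0.084]
ft_force: [1.4, -5.5, 2.5]
opening: 0.353
```

```bash
python3 - <<'E'
from plant import bot
from h import *
import cv2
p=bot.snapshot("wrist")
cv2.imwrite("pics/wrist6.png",p["pixels"][:,:,::-1])
s=bot.sense();st(s)
E
```

```text
t 5.17 press-frame tcp [[-55.9  -0.1  56.6]] x [ 0.001 -0.001 -1.   ] yaw y 1.8098 F [ 0.4 -4.7  2.3] op 0.352 q [ 0.02  0.52  1.57 -0.    1.05 -1.79]
```

View pics/wrist6.png

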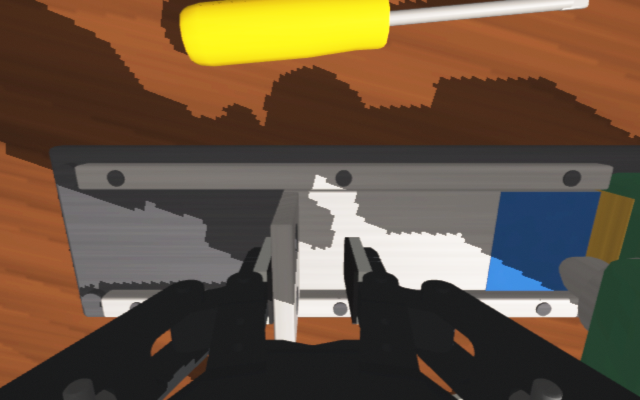

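The blue end at (601,192) almost meets the brass at (603,192). The force is still only sliding friction at about 5 N, so I'll keep creeping until it rises.

Request:
jog_arm(
  steps=[
    {"travel": [0,0.1,0],"turn": [0,0,0],"fingers": 3},
    {"travel": [0,0.1,0],"turn": [0,0,0],"fingers": 3},
    {"travel": [0,0.2,0],"turn": [0,0,0],"fingers": 3},
    {"travel": [0,0.2,0],"turn": [0,0,0],"fingers": 3},
    {"travel": [0,0.2,0],"turn": [0,0,0],"fingers": 3},
  ],
)

```text
time_s: 5.58
position: [0.6112, 0.0958, 0.0566]
tcp_rot: [0.702, -0.086, 0.702, 0.083]
ft_force: [2.2, -10.6, 1.5]
opening: 0.353
```

Request:
jog_arm(
  steps=[
    {"travel": [0,0.1,0],"turn": [0,0,0],"fingers": 3},
    {"travel": [0,0.1,0],"turn": [0,0,0],"fingers": 3},
    {"travel": [0,0.1,0],"turn": [0,0,0],"fingers": 3},
    {"travel": [0,0.1,0],"turn": [0,0,0],"fingers": 3},
    {"travel": [0,0.1,0],"turn": [0,0,0],"fingers": 3},
  ],
)

```text
time_s: 6.0
position: [0.6112, 0.0958, 0.0566]
tcp_rot: [0.703, -0.086, 0.702, 0.082]
ft_force: [3.6, -13.1, 0.7]
opening: 0.351
```

```bash
python3 - <<'E'
from plant import bot
from h import *
import cv2
p=bot.snapshot("wrist")
cv2.imwrite("pics/wrist7.png",cv2.resize(p["pixels"][140:330,440:640,::-1],None,fx=3,fy=3,interpolation=cv2.INTER_CUBIC))
s=bot.sense();st(s)
E
```

```text
t 6.05 press-frame tcp [[-55.8  -0.1  56.6]] x [ 0.002 -0.005 -1.   ] yaw y 1.8097 F [  3.2 -12.    1.2] op 0.351 q [ 0.02  0.52  1.57 -0.01  1.05 -1.79]
```

View pics/wrist7.png

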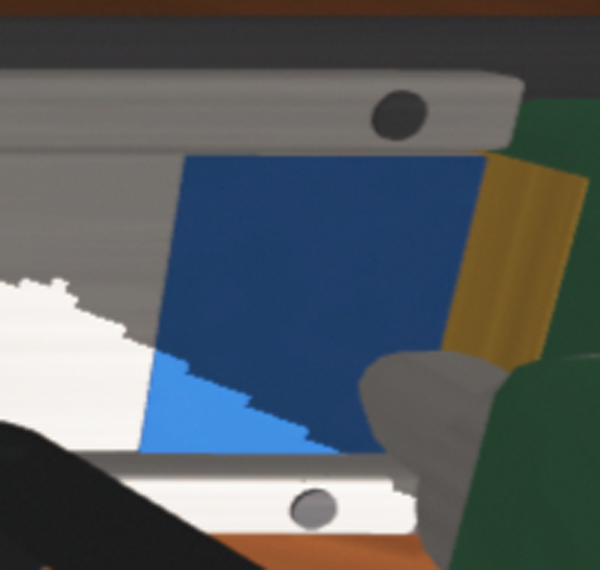

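The bracket is home: motion stopped, force rose to about 13 N, and the blue edge is flush with the brass along (487,155)–(445,345) in the crop. I'll back off to mid-gap, then lift.

Request:
jog_arm(
  steps=[
    {"travel": [0,-0.7,0],"turn": [0,0,0],"fingers": 3},
    {"travel": [0,-1.4,0],"turn": [0,0,0],"fingers": 3},
    {"travel": [0,-1.4,0],"turn": [0,0,0],"fingers": 3},
    {"travel": [0,-1.4,0],"turn": [0,0,0],"fingers": 3},
    {"travel": [-1,-1.4,0],"turn": [0,0,0],"fingers": 3},
  ],
)

```text
time_s: 6.47
position: [0.6109, 0.0863, 0.0639]
tcp_rot: [0.7, -0.084, 0.704, 0.085]
ft_force: [-0.0, 0.3, -0.4]
opening: 0.351
```

Request:
jog_arm(
  steps=[
    {"travel": [-3,0,0],"turn": [0,0,0],"fingers": 3},
    {"travel": [-6.5,0,0],"turn": [0,0,0],"fingers": 3},
    {"travel": [-10,0,0],"turn": [0,0,0],"fingers": 3},
    {"travel": [-13.5,0,0],"turn": [0,0,0],"fingers": 3},
    {"travel": [-16,0,0],"turn": [0,0,0],"fingers": 0},
  ],
)

```text
time_s: 6.88
position: [0.6143, 0.0866, 0.231]
tcp_rot: [0.704, -0.085, 0.7, 0.085]
ft_force: [1.3, 0.7, 0.8]
opening: 0.226
```

```bash
python3 - <<'E'
from plant import bot
from h import *
import cv2
for i in range(2): p=bot.snapshot("wrist")
cv2.imwrite("pics/wrist8.png",p["pixels"][:,:,::-1])
t=bot.snapshot("top");cv2.imwrite("pics/top8.png",cv2.resize(t["pixels"][130:230,230:350,::-1],None,fx=6,fy=6,interpolation=cv2.INTER_CUBIC))
s=bot.sense();st(s);print(go(s,w(PRESS,[.060,0,.215])[0],PRESS[2]))
print(proj(p,w(PRESS,np.array([[60,0,153],[37,0,153],[60,23,153],[90,28,18],[-70,28,68],[-62,28,68]])/1000)).round(0).tolist())
E
```

```text
t 7.03 press-frame tcp [[-65.8  -1.9 230.7]] x [ 0.008  0.001 -1.   ] yaw y 1.8109 F [ 0.4  0.7 -1. ] op 0.001 q [ 0.    0.32  1.46  0.    1.36 -1.81]
(array([ 1.56, 12.58, -0.17]), array([0.002, 0.008, 0.001]))
[[504.0, 210.0], [470.0, 210.0], [510.0, 175.0], [463.0, 144.0], [309.0, 150.0], [318.0, 150.0]]
```

View pics/wrist8.png

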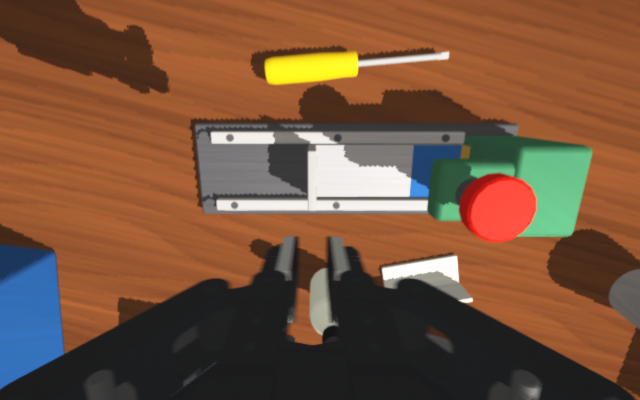

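View pics/top8.png

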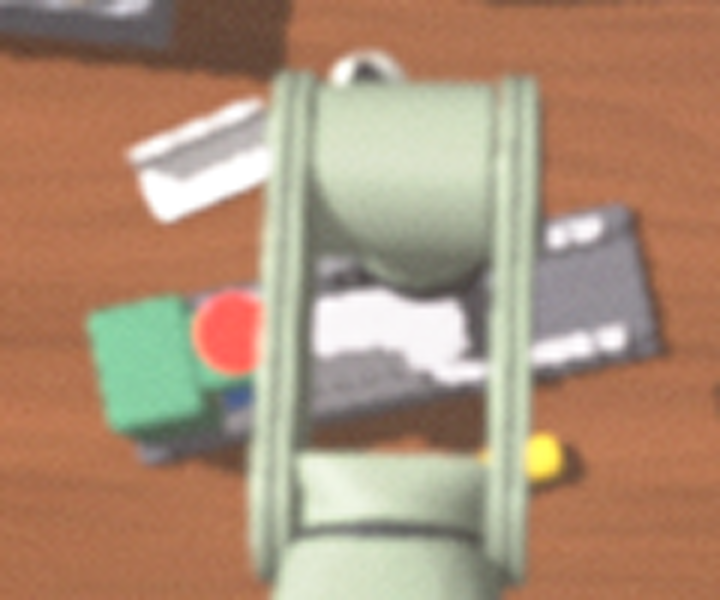

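The bracket still looks home: leg at x≈308–316 against a predicted 309–318. The red head is at (498,208), predicted (504,210). The fingers are shutting, so I'll move over the head.

Request:
jog_arm(
  steps=[
    {"travel": [0,2.5,0],"turn": [0,0,0],"fingers": 0},
    {"travel": [0,6,0],"turn": [0,0,0],"fingers": 0},
    {"travel": [0,9.5,-0.1],"turn": [0,0,0],"fingers": 0},
    {"travel": [1,12.4,-0.2],"turn": [0,0,0],"fingers": 0},
    {"travel": [2,12.4,-0.2],"turn": [0,0,0],"fingers": 0},
  ],
)

```text
time_s: 7.45
position: [0.5792, 0.2111, 0.2049]
tcp_rot: [0.701, -0.085, 0.703, 0.087]
ft_force: [-0.6, -1.2, -1.4]
opening: -0.003
```

```bash
python3 - <<'E'
from plant import bot
from h import *
import cv2
for i in range(3): p=bot.snapshot("wrist")
cv2.imwrite("pics/wrist9.png",p["pixels"][:,:,::-1])
t=bot.snapshot("scene");cv2.imwrite("pics/scene9.png",cv2.resize(t["pixels"][130:270,280:450,::-1],None,fx=4,fy=4,interpolation=cv2.INTER_CUBIC))
s=bot.sense();st(s);print(go(s,w(PRESS,[.059,0,.185])[0],PRESS[2]))
E
```

```text
t 7.65 press-frame tcp [[ 57.4   3.3 204.7]] x [-0.003 -0.001 -1.   ] yaw y 1.81 F [ 1.1  0.8 -0.1] op -0.0 q [ 0.2   0.34  1.49 -0.    1.32 -1.61]
(array([1.97, 0.16, 0.34]), array([ 0.001, -0.003,  0.   ]))
```

View pics/wrist9.png

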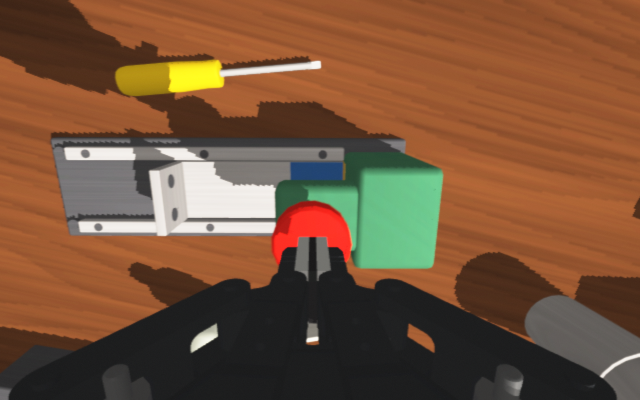

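View pics/scene9.png

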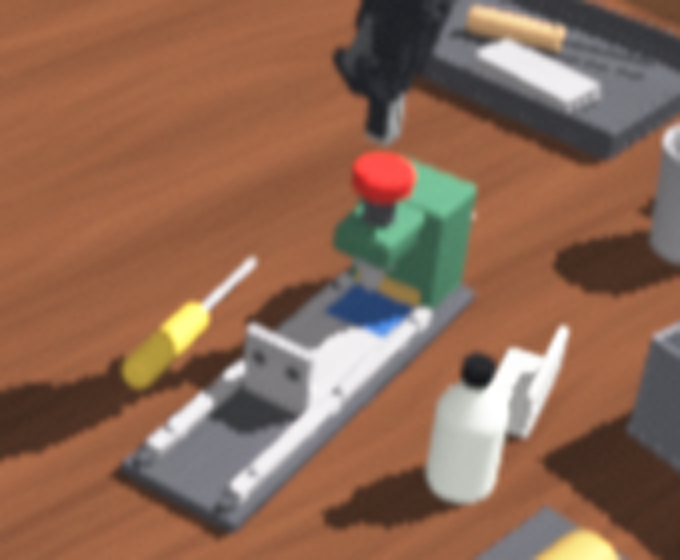

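The closed fingers are over the red head (head centre about (312,240), fingertips (312,245)), and the blue end still sits at the brass. Now down to the contact region.

Request:
jog_arm(
  steps=[
    {"travel": [0.6,0.1,0.3],"turn": [0,0,0],"fingers": 0},
    {"travel": [1.2,0.1,0.3],"turn": [0,0,0],"fingers": 0},
    {"travel": [1.8,0.1,0.3],"turn": [0,0,0],"fingers": 0},
    {"travel": [2.4,0.1,0.3],"turn": [0,0,0],"fingers": 0},
    {"travel": [3,0.1,0.3],"turn": [0,0,0],"fingers": 0},
  ],
)

```text
time_s: 8.07
position: [0.5849, 0.2067, 0.1758]
tcp_rot: [0.702, -0.084, 0.702, 0.084]
ft_force: [-1.5, -1.3, 5.6]
opening: 0.004
```

Request:
jog_arm(
  steps=[
    {"travel": [0.3,0,0],"turn": [0,0,0],"fingers": 0},
    {"travel": [0.6,0,0],"turn": [0,0,0],"fingers": 0},
    {"travel": [0.9,0,0],"turn": [0,0,0],"fingers": 0},
    {"travel": [1.2,0,0],"turn": [0,0,0],"fingers": 0},
    {"travel": [1.5,0,0],"turn": [0,0,0],"fingers": 0},
  ],
)

```text
time_s: 8.48
position: [0.5849, 0.2068, 0.1631]
tcp_rot: [0.702, -0.085, 0.702, 0.084]
ft_force: [-5.0, -2.4, 11.1]
opening: -0.002
```

```bash
python3 - <<'E'
from plant import bot
from h import *
s=bot.sense();st(s)
E
```

```text
t 8.48 press-frame tcp [[ 58.2  -0.8 163.1]] x [ 0.    -0.001 -1.   ] yaw y 1.8099 F [-5.  -2.4 11.1] op -0.002 q [ 0.2   0.39  1.51 -0.    1.24 -1.61]
```

Request:
jog_arm(
  steps=[
    {"travel": [0.2,0,0],"turn": [0,0,0],"fingers": 0},
    {"travel": [0.4,0,0],"turn": [0,0,0],"fingers": 0},
    {"travel": [0.6,0,0],"turn": [0,0,0],"fingers": 0},
    {"travel": [0.8,0,0],"turn": [0,0,0],"fingers": 0},
    {"travel": [0.9,0,0],"turn": [0,0,0],"fingers": 0},
  ],
)

```text
time_s: 8.9
position: [0.5849, 0.2068, 0.155]
tcp_rot: [0.702, -0.085, 0.702, 0.084]
ft_force: [-6.6, -3.0, 14.4]
opening: -0.001
```

Request:
jog_arm(
  steps=[
    {"travel": [0.1,0,0],"turn": [0,0,0],"fingers": 0},
    {"travel": [0.2,0,0],"turn": [0,0,0],"fingers": 0},
    {"travel": [0.3,0,0],"turn": [0,0,0],"fingers": 0},
    {"travel": [0.3,0,0],"turn": [0,0,0],"fingers": 0},
    {"travel": [0.3,0,0],"turn": [0,0,0],"fingers": 0},
  ],
)

```text
time_s: 9.32
position: [0.585, 0.2068, 0.153]
tcp_rot: [0.702, -0.085, 0.702, 0.084]
ft_force: [-6.8, -3.6, 17.4]
opening: -0.002
```

```bash
python3 - <<'E'
from plant import bot
from h import *
s=bot.sense();st(s)
E
```

```text
t 9.32 press-frame tcp [[ 58.2  -0.8 153. ]] x [ 0.001 -0.001 -1.   ] yaw y 1.8101 F [-6.8 -3.6 17.4] op -0.002 q [ 0.2   0.4   1.52 -0.    1.22 -1.61]
```

Request:
jog_arm(
  steps=[
    {"travel": [0.1,0,0],"turn": [0,0,0],"fingers": 0},
    {"travel": [0.2,0,0],"turn": [0,0,0],"fingers": 0},
    {"travel": [0.3,0,0],"turn": [0,0,0],"fingers": 0},
    {"travel": [0.3,0,0],"turn": [0,0,0],"fingers": 0},
    {"travel": [0.3,0,0],"turn": [0,0,0],"fingers": 0},
  ],
)

```text
time_s: 9.73
position: [0.5851, 0.2068, 0.1529]
tcp_rot: [0.702, -0.085, 0.702, 0.084]
ft_force: [-12.6, -4.6, 29.0]
opening: 0.0
```

Request:
jog_arm(
  steps=[
    {"travel": [0.1,0,0],"turn": [0,0,0],"fingers": 0},
    {"travel": [0.1,0,0],"turn": [0,0,0],"fingers": 0},
    {"travel": [0.1,0,0],"turn": [0,0,0],"fingers": 0},
    {"travel": [0.1,0,0],"turn": [0,0,0],"fingers": 0},
    {"travel": [0.1,0,0],"turn": [0,0,0],"fingers": 0},
  ],
)

```text
time_s: 10.15
position: [0.5851, 0.2068, 0.1529]
tcp_rot: [0.702, -0.085, 0.702, 0.084]
ft_force: [-14.7, -4.4, 33.2]
opening: -0.001
```

Request:
jog_arm(
  steps=[
    {"travel": [0,0,0],"turn": [0,0,0],"fingers": 0},
    {"travel": [0,0,0],"turn": [0,0,0],"fingers": 0},
    {"travel": [0,0,0],"turn": [0,0,0],"fingers": 0},
    {"travel": [0,0,0],"turn": [0,0,0],"fingers": 0},
    {"travel": [0,0,0],"turn": [0,0,0],"fingers": 0},
  ],
)

```text
time_s: 10.57
position: [0.5851, 0.2068, 0.1529]
tcp_rot: [0.702, -0.085, 0.702, 0.084]
ft_force: [-15.9, -4.4, 32.2]
opening: 0.004
```

Request:
jog_arm(
  steps=[
    {"travel": [0,0,0],"turn": [0,0,0],"fingers": 0},
    {"travel": [0,0,0],"turn": [0,0,0],"fingers": 0},
    {"travel": [0,0,0],"turn": [0,0,0],"fingers": 0},
    {"travel": [0,0,0],"turn": [0,0,0],"fingers": 0},
    {"travel": [0,0,0],"turn": [0,0,0],"fingers": 0},
  ],
)

```text
time_s: 10.98
position: [0.5851, 0.2068, 0.1529]
tcp_rot: [0.702, -0.085, 0.702, 0.084]
ft_force: [-15.6, -5.0, 32.9]
opening: -0.001
```

```bash
python3 - <<'E'
from plant import bot
from h import *
import cv2
t=bot.snapshot("scene");cv2.imwrite("pics/scene10.png",cv2.resize(t["pixels"][130:270,280:450,::-1],None,fx=4,fy=4,interpolation=cv2.INTER_CUBIC))
p=bot.snapshot("wrist");cv2.imwrite("pics/wrist10.png",p["pixels"][:,:,::-1])
s=bot.sense();st(s)
E
```

```text
t 11.08 press-frame tcp [[ 58.3  -1.  152.9]] x [ 0.001 -0.001 -1.   ] yaw y 1.8104 F [-14.6  -4.8  33.5] op -0.0 q [ 0.2   0.4   1.52 -0.    1.22 -1.61]
```

View pics/scene10.png

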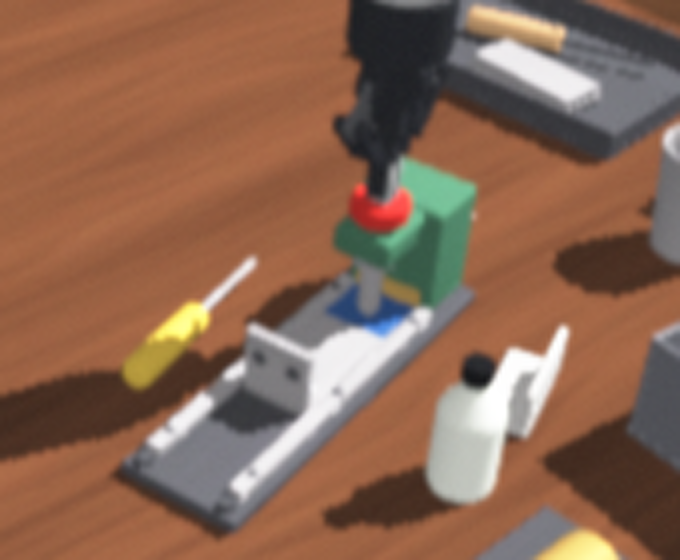

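View pics/wrist10.png

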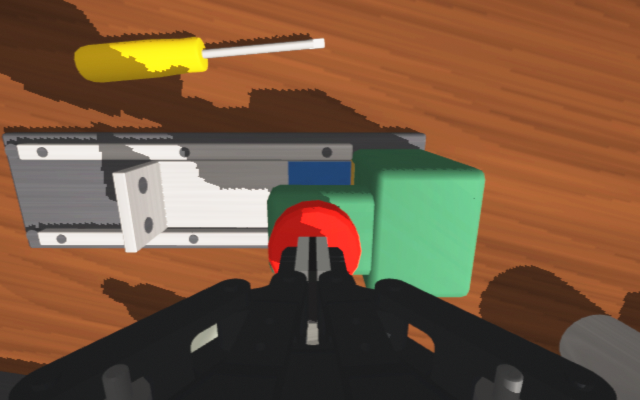

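The head is down on its stop (red head at (380,205) in the crop, sitting on the arm), with z steady at 0.1529 and 33 N for over 1.3 s. The bracket is still home. One more short hold, then I raise steadily so the head follows.

Request:
jog_arm(
  steps=[
    {"travel": [0,0,0],"turn": [0,0,0],"fingers": 0},
    {"travel": [0,0,0],"turn": [0,0,0],"fingers": 0},
    {"travel": [-0.3,0,0],"turn": [0,0,0],"fingers": 0},
    {"travel": [-0.8,0,0],"turn": [0,0,0],"fingers": 0},
    {"travel": [-1.3,0,0],"turn": [0,0,0],"fingers": 0},
  ],
)

```text
time_s: 11.5
position: [0.5849, 0.2068, 0.1614]
tcp_rot: [0.702, -0.085, 0.702, 0.084]
ft_force: [-4.8, -2.1, 11.1]
opening: 0.0
```

Request:
jog_arm(
  steps=[
    {"travel": [-0.7,0,0],"turn": [0,0,0],"fingers": 0},
    {"travel": [-1.5,0,0],"turn": [0,0,0],"fingers": 0},
    {"travel": [-3,0,0],"turn": [0,0,0],"fingers": 0},
    {"travel": [-5,0,0],"turn": [0,0,0],"fingers": 0},
    {"travel": [-7,0,0],"turn": [0,0,0],"fingers": 0},
  ],
)

```text
time_s: 11.92
position: [0.5842, 0.2071, 0.2281]
tcp_rot: [0.701, -0.084, 0.703, 0.084]
ft_force: [-0.4, -0.1, 0.0]
opening: -0.002
```

```bash
python3 - <<'E'
from plant import bot
from h import *
import cv2
for i in range(2): p=bot.snapshot("wrist")
cv2.imwrite("pics/wrist11.png",p["pixels"][:,:,::-1])
t=bot.snapshot("scene");cv2.imwrite("pics/scene11.png",cv2.resize(t["pixels"][130:270,280:450,::-1],None,fx=4,fy=4,interpolation=cv2.INTER_CUBIC))
s=bot.sense();st(s);print(go(s,w(PRESS,[-.066,0,.23])[0],PRESS[2]))
E
```

```text
t 12.07 press-frame tcp [[ 58.7  -2.1 230.2]] x [ 0.004  0.001 -1.   ] yaw y 1.8099 F [-0.1 -0.1 -0.4] op -0.001 q [ 0.2   0.32  1.45  0.    1.36 -1.61]
(array([  0.02, -12.47,  -0.22]), array([0.001, 0.005, 0.   ]))
```

View pics/scene11.png

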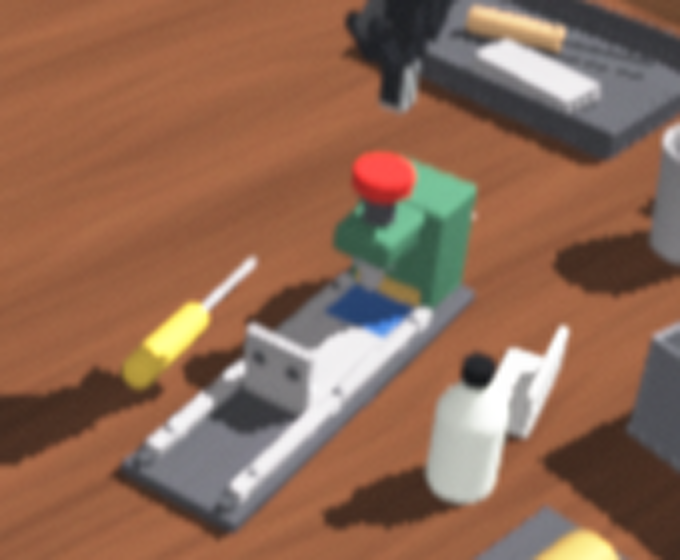

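View pics/wrist11.png

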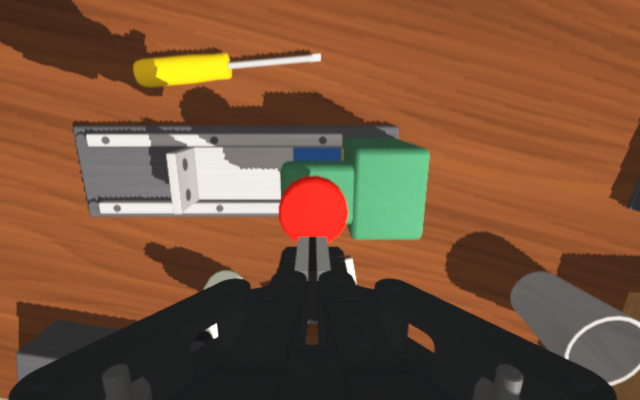

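The head has sprung back up (383,178, the same as before pressing) and the blue end is still at the brass. Going back over the leg with the fingers opening to 3 cm.

Request:
jog_arm(
  steps=[
    {"travel": [0,-3,0],"turn": [0,0,0],"fingers": 3},
    {"travel": [0,-6.5,-0.1],"turn": [0,0,0],"fingers": 3},
    {"travel": [0,-10,-0.2],"turn": [0,0,0],"fingers": 3},
    {"travel": [0,-12.4,-0.2],"turn": [0,0,0],"fingers": 3},
    {"travel": [2,-12.4,-0.2],"turn": [0,0,0],"fingers": 3},
  ],
)

```text
time_s: 12.48
position: [0.6154, 0.0815, 0.2106]
tcp_rot: [0.705, -0.084, 0.7, 0.081]
ft_force: [1.2, 1.6, 0.0]
opening: 0.353
```

Request:
jog_arm(
  steps=[
    {"travel": [3,0,0],"turn": [0,0,0],"fingers": 3},
    {"travel": [6,0,0],"turn": [0,0,0],"fingers": 3},
    {"travel": [8.5,0,0],"turn": [0,0,0],"fingers": 3},
    {"travel": [9.5,0,0],"turn": [0,0,0],"fingers": 3},
    {"travel": [9.5,0,0],"turn": [0,0,0],"fingers": 3},
  ],
)

```text
time_s: 12.9
position: [0.6083, 0.0863, 0.108]
tcp_rot: [0.698, -0.084, 0.706, 0.085]
ft_force: [-1.2, 0.5, -0.1]
opening: 0.351
```

```bash
python3 - <<'E'
from plant import bot
from h import *
import cv2
for i in range(3): p=bot.snapshot("wrist")
cv2.imwrite("pics/wrist12.png",p["pixels"][:,:,::-1])
s=bot.sense();st(s);print(go(s,w(PRESS,[-.066,0,.057])[0],PRESS[2]))
E
```

```text
t 13.05 press-frame tcp [[-6.530e+01  1.000e-01  1.145e+02]] x [ 0.002 -0.    -1.   ] yaw y 1.8101 F [ 0.4 -0.3 -0.1] op 0.353 q [ 0.    0.44  1.55 -0.    1.15 -1.81]
(array([ 5.75, -0.06, -0.  ]), array([0.001, 0.002, 0.001]))
```

View pics/wrist12.png

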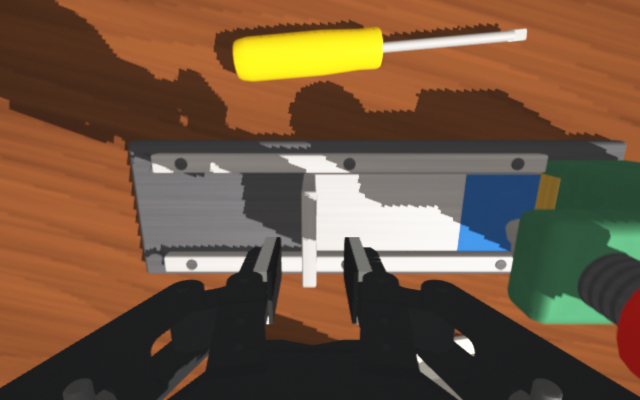

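The leg at (302–316, 175–287) is centred between the fingertips (278 and 347), and the blue end is flush with the brass at (540,175). Descending, then drawing out about 85 mm.

Request:
jog_arm(
  steps=[
    {"travel": [1,0,0],"turn": [0,0,0],"fingers": 3},
    {"travel": [2.5,0,0],"turn": [0,0,0],"fingers": 3},
    {"travel": [4,0,0],"turn": [0,0,0],"fingers": 3},
    {"travel": [5.2,0,0],"turn": [0,0,0],"fingers": 3},
    {"travel": [5.8,0,0],"turn": [0,0,0],"fingers": 3},
  ],
)

```text
time_s: 13.47
position: [0.6118, 0.0865, 0.0543]
tcp_rot: [0.702, -0.084, 0.702, 0.084]
ft_force: [-0.7, 0.2, 0.8]
opening: 0.352
```

Request:
jog_arm(
  steps=[
    {"travel": [0,0,0],"turn": [0,0,0],"fingers": 3},
    {"travel": [0,-0.6,0],"turn": [0,0,0],"fingers": 3},
    {"travel": [0,-1.2,0],"turn": [0,0,0],"fingers": 3},
    {"travel": [0,-1.9,0],"turn": [0,0,0],"fingers": 3},
    {"travel": [0,-2.6,0],"turn": [0,0,0],"fingers": 3},
  ],
)

```text
time_s: 13.88
position: [0.619, 0.0614, 0.0563]
tcp_rot: [0.703, -0.084, 0.702, 0.085]
ft_force: [-1.3, 5.4, 2.1]
opening: 0.352
```

Request:
jog_arm(
  steps=[
    {"travel": [0,-0.7,0],"turn": [0,0,0],"fingers": 3},
    {"travel": [0,-1.4,0],"turn": [0,0,0],"fingers": 3},
    {"travel": [0,-2.1,0],"turn": [0,0,0],"fingers": 3},
    {"travel": [0,-2.8,0],"turn": [0,0,0],"fingers": 3},
    {"travel": [0,-3.5,0],"turn": [0,0,0],"fingers": 3},
  ],
)

```text
time_s: 14.3
position: [0.6272, 0.0274, 0.0563]
tcp_rot: [0.703, -0.084, 0.702, 0.085]
ft_force: [-1.4, 5.2, 2.6]
opening: 0.349
```

Request:
jog_arm(
  steps=[
    {"travel": [0,-0.7,0],"turn": [0,0,0],"fingers": 3},
    {"travel": [0,-1.4,0],"turn": [0,0,0],"fingers": 3},
    {"travel": [0,-2.1,0],"turn": [0,0,0],"fingers": 3},
    {"travel": [0,-2.6,0],"turn": [0,0,0],"fingers": 3},
    {"travel": [0,-2.9,0],"turn": [0,0,0],"fingers": 3},
  ],
)

```text
time_s: 14.72
position: [0.6341, -0.0011, 0.0563]
tcp_rot: [0.703, -0.083, 0.702, 0.085]
ft_force: [-1.1, 5.7, 3.0]
opening: 0.355
```

```bash
python3 - <<'E'
from plant import bot
from h import *
import cv2
for i in range(3): p=bot.snapshot("wrist")
cv2.imwrite("pics/wrist13.png",p["pixels"][:,:,::-1])
s=bot.sense();st(s)
E
```

```text
t 14.87 press-frame tcp [[-155.9    0.4   56.1]] x [ 0.002 -0.    -1.   ] yaw y 1.8095 F [0.3 2.2 2.6] op 0.352 q [-0.14  0.55  1.53 -0.    1.06 -1.95]
```

View pics/wrist13.png

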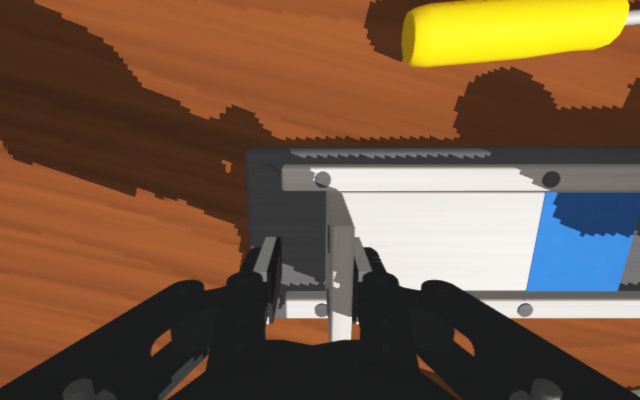

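The leg has been drawn to x≈−141 (about 79 mm out) and lies flat between the rails, clear of the bed's open end. I'll centre the fingers on the leg, lift off and check.

Request:
jog_arm(
  steps=[
    {"travel": [0,0.5,0],"turn": [0,0,0],"fingers": 3},
    {"travel": [0,1.0,0],"turn": [0,0,0],"fingers": 3},
    {"travel": [0,1.1,0],"turn": [0,0,0],"fingers": 3},
    {"travel": [0,1.1,0],"turn": [0,0,0],"fingers": 3},
    {"travel": [-1,1.1,0],"turn": [0,0,0],"fingers": 3},
  ],
)

```text
time_s: 15.28
position: [0.6288, 0.0099, 0.0631]
tcp_rot: [0.7, -0.084, 0.704, 0.085]
ft_force: [-0.5, -0.2, -0.7]
opening: 0.351
```

Request:
jog_arm(
  steps=[
    {"travel": [-3,0,0],"turn": [0,0,0],"fingers": 3},
    {"travel": [-6.5,0,0],"turn": [0,0,0],"fingers": 3},
    {"travel": [-10,0,0],"turn": [0,0,0],"fingers": 3},
    {"travel": [-13.5,0,0],"turn": [0,0,0],"fingers": 3},
    {"travel": [-17,0,0],"turn": [0,0,0],"fingers": 3},
  ],
)

```text
time_s: 15.7
position: [0.6307, 0.0094, 0.2378]
tcp_rot: [0.702, -0.085, 0.702, 0.084]
ft_force: [0.2, -0.5, 0.9]
opening: 0.351
```

```bash
python3 - <<'E'
from plant import bot
from h import *
import cv2
for i in range(4): p=bot.snapshot("wrist")
np.savez("wrist14.npz",**{k:np.array(p[k]) for k in p})
cv2.imwrite("pics/wrist14.png",p["pixels"][:,:,::-1])
t=bot.snapshot("scene");cv2.imwrite("pics/scene14.png",t["pixels"][:,:,::-1])
s=bot.sense();st(s)
for e in (5,11,15): print(e,proj(p,w(PRESS,np.array([[e,28,18],[e,-28,18],[e-160,28,68],[e-152,28,68],[e-160,-28,68]])/1000)).round(0).tolist())
E
```

```text
t 15.95 press-frame tcp [[-144.2    1.3  235.5]] x [ 0. -0. -1.] yaw y 1.81 F [-0.4 -0.2 -0.3] op 0.349 q [-0.12  0.34  1.42 -0.    1.38 -1.93]
5 [[456.0, 147.0], [449.0, 198.0], [303.0, 153.0], [312.0, 153.0], [303.0, 212.0]]
11 [[461.0, 147.0], [455.0, 198.0], [309.0, 153.0], [318.0, 153.0], [309.0, 212.0]]
15 [[465.0, 147.0], [459.0, 198.0], [314.0, 153.0], [323.0, 153.0], [314.0, 212.0]]
```

View pics/wrist14.png

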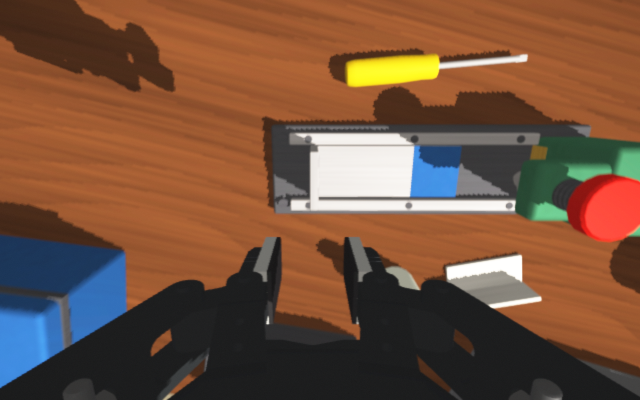

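View pics/scene14.png

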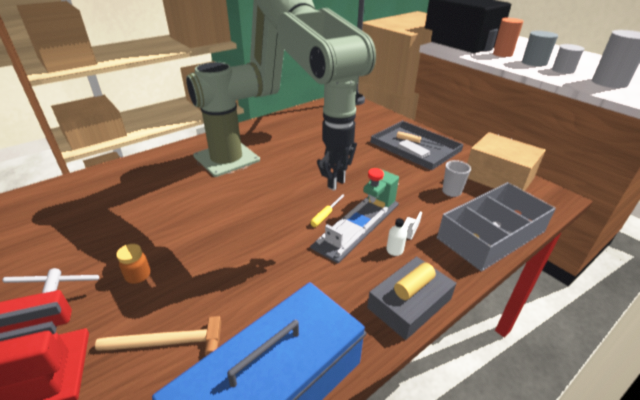

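The bracket lies flat between the rails, with its blue end at (461,147), which matches press x≈11. It is clear of the head, and the bystanders are where they were at the start. Handing in.

```bash
python3 - <<'E'
from plant import bot
print(bot.close_job())
E
```

```text
the job is handed in; nothing more can be done
None
```

The job is done and handed in, at about 16 s of the 61 s allowed.

- **Pushing home:** I straddled the bracket's leg with the fingers and slid it in along the guide without lifting it. It stopped dead with the push force rising from about 5 N to 13 N, and the wrist picture showed the blue end flush with the brass stop.
- **Pressing:** With the fingers shut I pressed the red head to its stop. The tool height held at 0.1529 m, matching the stop, with about 33 N of downward force, for at least 1.5 s. I then let it up. The pictures showed the head fully up again and the blue end still at the stop.
- **Drawing out:** I hooked the leg's inner face and drew the bracket back about 79 mm. The arm then let go and lifted clear.

In the last pictures the blue end matched the prediction for press x ≈ 11 mm, inside the 35 to −30 mm range. The bracket lay flat between the rails, with the leg inside the open end. The bystanders in view looked unmoved, but I only compared them by eye.

The one disagreement was the red head's position. The wrist camera put it about 4–5 mm from where the fitted press pose said it should be, so I aimed between the two. The fingers still landed well within the 46 mm head.

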